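# Clear the key chute with the letter knife

## Robot

A 6-joint arm with a two-finger parallel gripper is mounted at the origin on the work surface. World frame = base frame: x ahead of the robot, y to its left, z up, the work surface at z = 0. Lengths are in m, angles in rad, forces in N, time in s.
With the tool pointing down it reaches from about 0.225 to 0.875 m from the base axis. Payload 3.4 kg.
Tool frame: the origin (TCP) lies on the centre line of the jaws, within the pads' length; the fingertips stand 11 mm ahead of it and the grasp point (between the pads) lies 8 mm behind it; z points along the fingers, y is the line along which they close (so a half turn about z gives the same grasp; the last joint's range is limited). The gripper opens to 85 mm and grips with 20 to 120 N. Pads are 22 mm wide; open, the fingers measure 114 mm over their backs; the gripper's body (76 mm by 85 mm) begins 54 mm behind the grasp point. The pads swing forward as they close: fully open they stand 13 mm farther back than shut.
Start: joints at [1.157, 0.276, 1.505, -0, 1.361, -0.121], TCP at [0.166, 0.551, 0.242] pointing down, gripper open.
Joint ranges: [-2.89, 2.89], [-0.75, 2.08], [0.22, 2.7], [-1.18, 4.32], [0.11, 2.71], [-2.7, 2.7]. Speed limits (rad/s): [2.57, 2.57, 3.14, 3.14, 3.14, 3.14].

## Interface

Orientations are given as a unit quaternion [w, x, y, z].
In Python, from rig import manip, eyes, job gives the robot as it stands.
- The arm moves only by the tool drive_tool, never from a script. Its argument "rows" is a list of rows, each a list of 3 entries, a list of its own where there are three numbers: the turn, a rotation vector about the world's x, y, z in rad, then the shift along the world's x, y, z in cm, then the finger opening in cm, from 0 to 8.54. A call has 1 to 8 rows; each row shifts and turns the commanded pose from where the row before left it; what a row does not reach is not made up. A row lasts 1/8 s, in which the tool goes at most 62.5 mm and 10.7 degrees, less where a joint would pass 70% of its speed; a pose out of reach is approached as far as the arm can. A call is refused whole if a number of a shift passes 6.25 or a number of a turn 0.188, either way. A call with a gripper value outside its range is refused whole. The fingers move at their own pace and stop on an object; "force" is the grip in N (left out, the last holds). Time passes only in rows, so rows that do not move let the fingers close. It gives the time, the measured TCP pose, the force, the opening and the grip force at its end, in the units of the state.
- manip.get_state(): the state, without advancing time (a new reading comes with each control period).
- eyes.get_image(name): name is "scene" or "top"; returns the picture (384x512x3 uint8, red, green, blue); there is no depth.
- eyes.get_calibration(name): a dict with "camera_matrix" (3x3 intrinsics, pixels), "k1" (the pictures are not rectified: a ray, as slopes to the right and down, at radius r is drawn at 1 + k1 r^2 times it, then the intrinsics apply), "view" (4x4, takes a point from world to camera coordinates). Camera axes: x right, y up, looking along -z (the intrinsics and any distortion apply to the point x, -y, -z); pixel columns grow to the right and rows downward; lengths in m; the calibration is good to about 2 mm. A picture is of the moment at which its call begins. get_calibration takes no time and is no camera call.
- job.sign_off(): hands the job in; it is judged then, once.
The state is a dict: "clock": time; "qpos": joint angles; "qd": joint speeds; "effort": joint torques, N m; "position": TCP position; "ee_rot": TCP orientation; "contact_force": force on the tool from outside, world axes, zero at the start; "moment": the same for the moment, N m; "width": finger opening in m; "gripper_force": force on a finger pad.
Only numpy, scipy, OpenCV 4.12 (cv2) and the standard library are available. Lean on these libraries where they do the work, as an engineer would, in place of code of your own. Each camera call takes 0.05 s, during which the arm holds its last target. There are 200 camera calls.

## Task

A keycard in its hard plastic case has stopped on the brass chute of the key drop box. Draw the letter knife right out from under the printer stand by its blade, lay it on the counter and let go, then take it up by the handle and, blade first, push the case right through the slot so that it drops into the box, keeping the fingers off the case. Finally lay the knife flat on the counter, and leave everything else where it stands.

Things in the scene. Friction and masses are not known exactly. Their poses are not given: they have to be found in the camera images.
- dropbox: Grey steel key drop box, fixed, 170 deep x 150 wide x 194 mm high, at the left or the right; position and yaw vary. Origin: foot of the middle of its front face, at counter height; x points level into the box, away from the robot, y left, z up. An open brass chute in its x-z plane leads down to a slot in the front face, falling 15 degrees towards +x.
- chute_top (a point): Middle of the chute's open upper end, on its floor, 75 mm up the slope from the slot (axes as the box's, level). The chute is 66 mm wide inside, between side walls 14 mm high (square to its floor); the way to it from the robot's side is free.
- slot (a point): Middle of the slot's sill, on the chute's floor, 105 mm above the counter; axes as the box's (level). The slot is 66 mm wide, 14 mm high square to the chute's floor. The chute goes on inside as a closed throat of the same section and slope, ending 42 mm past this point over the hollow of the box, where a case pushed past the end drops. Fingers and the knife's handle are too thick to go in.
- keycard_center (a point): Centre of the keycard's blue hard plastic case, 92 x 58 x 10 mm, 50 g, lying flat on the chute, its front 26 mm already in the slot, its rear end about 66 mm up the slope from the slot. x along its length, down the chute; z square to its face. Friction holds it; it slides under a push of less than 1 N.
- stand: Wooden printer stand, fixed, 220 deep x 200 wide x 72 mm high, on the other side from the box, with a black receipt printer on it (190 mm high in all, starting 62 mm behind the front edge). The space below (60 high, 176 mm wide) is open only at the front, towards the robot. Origin: foot of the middle of the front edge; x points away from the robot into the stand, y left, z up.
- knife_handle (a point): Centre of the letter knife's handle: dark wood, 90 long x 26 wide x 20 mm high. Knife: 200 mm long, about 130 g, lying flat, at first with the handle under the stand and 75 to 90 mm of blade sticking out towards the robot. x runs from handle to tip; z is up as it lies. Undersides of handle and blade are level, 10 mm below this point. It balances 27 mm from this point along x.
- knife_blade (a point): Point in the blade's mid-thickness, 22 mm short of its tip: a place to draw the knife out by. The blade is steel, flat, 110 long x 24 wide x 6 mm thick, with a round end; when lying it touches the counter. Axes as for the handle.
- knife_tip (a point): The foremost point of the blade's round end, in mid-thickness (3 mm above its underside); 155 mm from the handle's centre along x. Axes as for the handle.
- bell: Bystander: chrome tap bell, 86 mm wide, 62 mm high, between the box and the stand. Origin: centre of its underside.
- candle: Bystander: round glass candle holder, 82 mm wide, 75 mm high, between the box and the stand. Origin: centre of its underside.
- padtin: Bystander: black stamp pad tin, 112 x 70 x 18 mm, lying nearest the robot, between the two lanes in front of the box and the stand. Origin: centre of its underside.
- keycard2: Bystander: another keycard in the same blue case, lying on the counter at the left. Leave it there. Origin: centre of its underside.
- stapler: Bystander: black stapler, 140 mm long, 36 mm wide, 55 mm high, at the right. Origin: centre of its underside.
- pencup: Bystander: steel pen cup, 80 mm wide, 145 mm high with its pens, at the left. Origin: centre of its underside.
- stamp: Bystander: wooden hand stamp, 60 x 38 mm, 84 mm high, at the right. Origin: centre of its underside.
Mind the look-alikes: they are no part of the job. Of the things like the part that bears knife_handle, leave any that is pink; of the rest the smaller one is meant.

How it is judged:
On the way, in this order (a step that is already met when the one before it is completed fails the run):
1. the knife lies on the counter, drawn out from under the stand, and has been let go (x of knife_handle in the frame of stand below -0.035 m and height (world z) of knife_handle below 0.03 m and contact force between the fingers and knife below 0.1 N and linear speed of knife below 0.03 m/s), for 0.2 s.
2. the knife, held by its handle, has its blade's tip through the slot of the drop box (x of knife_tip in the frame of dropbox between 0.01 and 0.1 m and y of knife_tip in the frame of slot between -0.036 and 0.036 m and z of knife_tip in the frame of slot between -0.03 and 0.02 m and contact force between the fingers and knife above 1 N and distance between the grasp point and knife_handle below 0.055 m), for 0.05 s.
At the end, for the whole second after the job is handed in: The keycard's case lies at rest inside the drop box, its centre within the box's walls and below 85 mm above the counter; the knife lies at rest and let go, flat on the counter, right way up (within 0.15 rad, handle's centre below 20 mm); the bystanders are within 30 mm of where they stood (x of keycard_center in the frame of dropbox between 0 and 0.17 m and y of keycard_center in the frame of dropbox between -0.075 and 0.075 m and z of keycard_center in the frame of dropbox below 0.085 m and linear speed of each of keycard, knife below 0.02 m/s and height (world z) of knife_handle between 0 and 0.02 m and angle between knife_handle's own z axis and vertical below 0.15 rad and distance of each of bell, candle, padtin, keycard2, stapler, pencup, stamp from where it was at the start of the episode below 0.03 m); the robot touches nothing.
It fails at once if the fingers touch the keycard's case on the chute (contact force between the fingers and keycard above 0.5 N).
It fails at once if a bystander is shifted by more than 30 mm (distance of any of bell, candle, padtin, keycard2, stapler, pencup, stamp from where it was at the start of the episode above 0.03 m).
It also fails if it takes over 72 s, if anything falls off the work surface, if the arm or the gripper's body presses on something with over 40 N, if the wrist force passes 120 N, or if a joint passes its speed limit or range.

## Working session

There is one attempt and no reset: what is moved stays moved. The work goes in short steps, Python scripts to look and compute and a tool call to move; the robot and the scene stay as the last step left them, time stands still between calls to the robot, and variables do not carry over. Pictures are saved under pics/ and viewed, at most 11 in all, crops included, and the job is handed in when it is done.

Besides the shell and the picture viewer there is one more tool, called by a JSON object that holds its "op" and its "data", one argument or row to a line. drive_tool: Moves the arm, as the interface text tells. Its arguments: {"type":"object","properties":{"rows":{"type":"array"},"force":{"type":"number"}},"required":["rows"]}

```bash
mkdir -p pics; python3 - <<'E'
from rig import manip, eyes, job
import cv2
s=manip.get_state();print(s)
for n in("scene","top"):
    cv2.imwrite(f"pics/{n}0.png",cv2.resize(eyes.get_image(n)[:,:,::-1],(800,600),interpolation=cv2.INTER_CUBIC))
    print(eyes.get_calibration(n))
E
```

```text
{'clock': 0.0, 'qpos': array([ 1.15700912e+00,  2.76612431e-01,  1.50613774e+00,  2.30972724e-05,
        1.36068595e+00, -1.20989575e-01]), 'qd': array([ 0.0010074 ,  0.00138537, -0.00066681, -0.00045318, -0.00165167,
       -0.00048511]), 'effort': array([ 2.90805956e-04, -4.16766572e+01, -2.45807576e+01, -1.23712866e-04,
        1.10169151e-02, -2.51883404e-05]), 'position': array([0.16575123, 0.5500664 , 0.24142791]), 'ee_rot': array([-2.54425218e-04,  1.45878756e-01,  9.89302046e-01, -8.85993904e-04]), 'contact_force': array([ 0.5618598 ,  0.17747088, -0.64012548]), 'moment': array([ 0.02248907, -0.01043289,  0.02273757]), 'gripper_force': 0.0, 'width': 0.0855668783949231}
{'camera_matrix': array([[370.27948821,   0.        , 260.74450888],
       [  0.        , 370.27948821, 199.39027584],
       [  0.        ,   0.        ,   1.        ]]), 'k1': -0.045146340089245306, 'view': array([[ 0.81991759,  0.57234732, -0.01239728, -0.48081324],
       [-0.48327084,  0.70359516,  0.52096367,  0.15006462],
       [ 0.30689483, -0.42115603,  0.85348882, -1.50338968],
       [ 0.        ,  0.        ,  0.        ,  1.        ]])}
{'camera_matrix': array([[391.62569474,   0.        , 246.93334675],
       [  0.        , 391.62569474, 187.53203632],
       [  0.        ,   0.        ,   1.        ]]), 'k1': -0.023462868453916142, 'view': array([[ 1.91098212e-02, -9.99815457e-01,  1.96640109e-03,
         5.52354449e-02],
       [ 9.91872695e-01,  1.92053810e-02,  1.25776433e-01,
        -5.45470609e-01],
       [-1.25790987e-01, -4.53145601e-04,  9.92056663e-01,
        -1.42352113e+00],
       [ 0.00000000e+00,  0.00000000e+00,  0.00000000e+00,
         1.00000000e+00]])}
```

View pics/scene0.png

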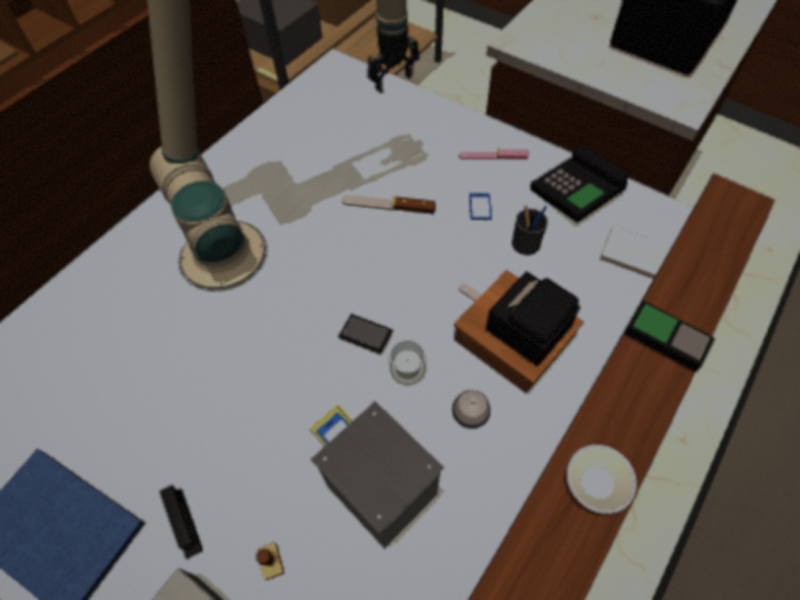

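View pics/top0.png

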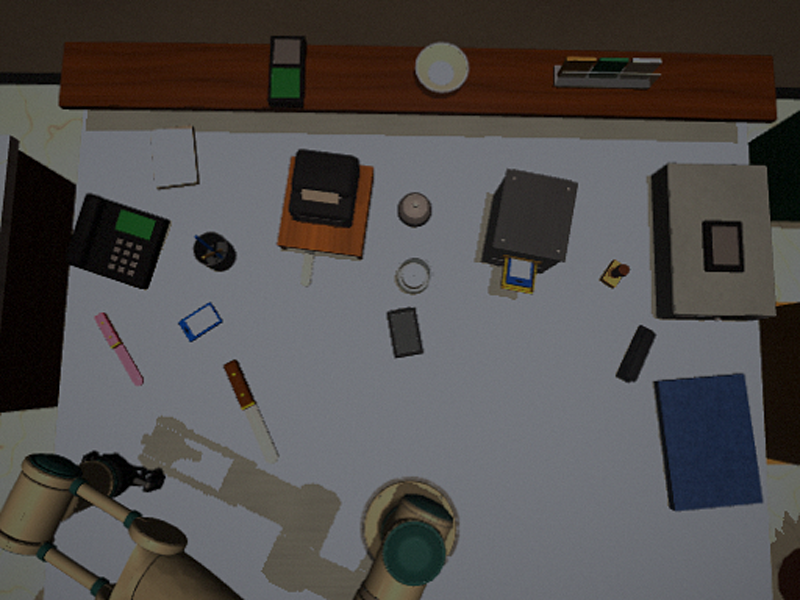

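The top view shows the stand at (325,205), the target blade protruding at (307,270), the box at (535,215) with its chute at (520,272). A larger brown knife at (250,410) and a pink one at (120,350) are decoys. Next I'll take enlarged crops for measuring.

```bash
cat > h.py <<'E'
import numpy as np, cv2
from rig import manip, eyes, job
def px2w(n,pts,z):
    c=eyes.get_calibration(n);V=c["view"]
    u=cv2.undistortPoints(np.float64(pts).reshape(-1,1,2),c["camera_matrix"],np.array([c["k1"],0,0,0.]))[:,0]
    d=np.c_[u[:,0],-u[:,1],-np.ones(len(u))]@V[:3,:3]
    o=-V[:3,:3].T@V[:3,3]
    return o+d*((np.broadcast_to(z,len(u))-o[2])/d[:,2])[:,None]
def w2px(n,P):
    c=eyes.get_calibration(n);V=c["view"]
    p=np.atleast_2d(P)@V[:3,:3].T+V[:3,3]
    return cv2.projectPoints((p*[1,-1,-1]).reshape(-1,1,3),np.zeros(3),np.zeros(3),c["camera_matrix"],np.array([c["k1"],0,0,0.]))[0][:,0]
def crop(n,x0,y0,w,h,s,out,gain=1.6):
    im=eyes.get_image(n)[y0:y0+h,x0:x0+w,::-1]
    cv2.imwrite(out,cv2.resize(cv2.convertScaleAbs(im,alpha=gain),(int(w*s),int(h*s)),interpolation=cv2.INTER_CUBIC))
E
python3 - <<'E'
from h import *
crop("top",170,90,200,145,4,"pics/t1.png")
crop("scene",190,165,190,185,3.2,"pics/s1.png")
E
```

```text
(no output)
```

View pics/t1.png

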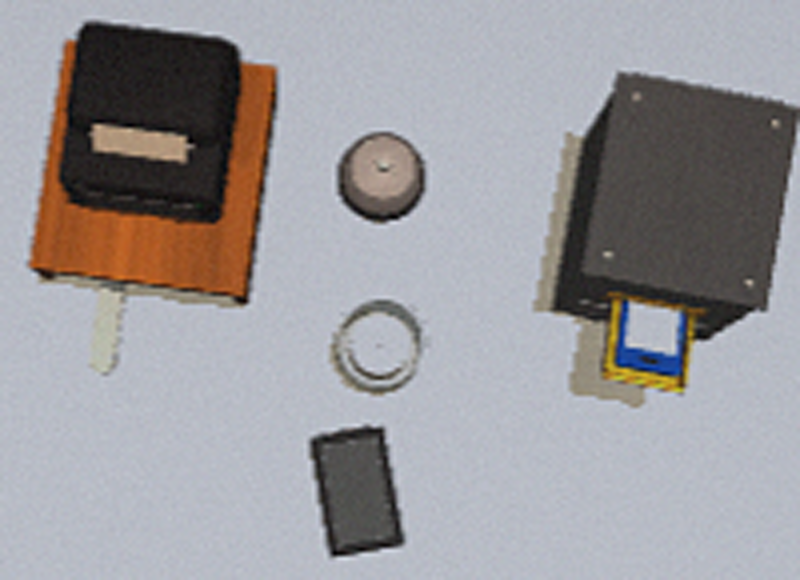

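View pics/s1.png

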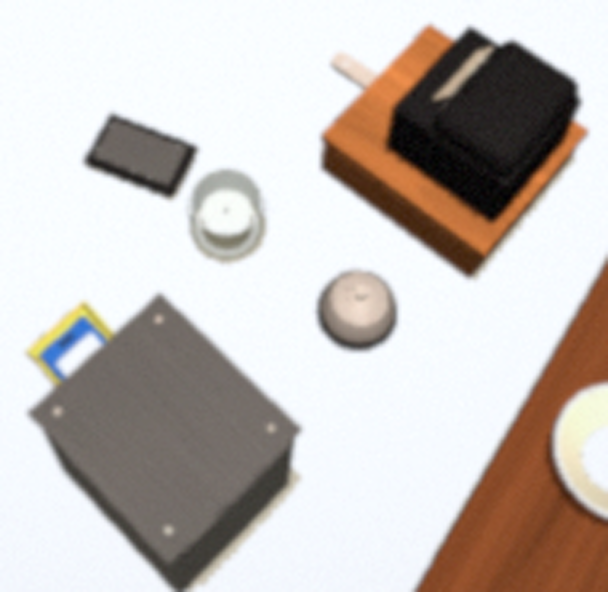

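```bash
python3 - <<'E'
from h import *
np.set_printoptions(precision=4,suppress=True)
T=lambda p,z:px2w("top",np.array(p)/4.+[170,90]-0.375,z)
S=lambda p,z:px2w("scene",np.array(p)/3.2+[190,165]-0.34,z)
def rep(nm,P):  # FL FR BL BR
    print(nm,P[:,:2].tolist()); print(" w",np.linalg.norm(P[0]-P[1]),np.linalg.norm(P[2]-P[3]),"d",np.linalg.norm(P[0]-P[2]),np.linalg.norm(P[1]-P[3]))
    x=P[2]-P[0]+P[3]-P[1]; y=P[0]-P[1]+P[2]-P[3]
    print(" yaw x",np.arctan2(x[1],x[0])," yaw y",np.arctan2(-y[0],y[1])," front",(P[0]+P[1])[:2]/2,"c",P.mean(0))
rep("boxT",T([(581,275),(766,310),(617,73),(799,104)],.194))
b=S([(159,294),(30,412),(299,430),(172,570)],.194);rep("boxS",b)
rep("standT",T([(32,267),(248,302),(66,40),(276,66)],.072))
rep("standS",S([(430,26),(324,133),(586,131),(470,247)],.072))
print("blade T tip,edge mid",T([(102,373),(111,291)],.006))
print("blade edges",T([(93,300),(126,293),(91,365),(114,368)],.006))
print("blade S tip,mid-edge",S([(333,60),(368,81)],.006))
print("chute end outer",T([(603,383),(685,392)],.124),S([(28,352),(84,304)],.138))
print("tin",T([(312,438),(383,428),(402,543),(333,556)],.018)[:,:2], "candle",T([(378,345)],.04)[:,:2],"bell",T([(382,177)],.03)[:,:2])
E
```

```text
boxT [[0.6268357295903534, -0.1598635176704698], [0.6002084653535497, -0.3146911441113327], [0.8026975330032515, -0.19125694087296818], [0.778807010796495, -0.34632910659610655]]
 w 0.15710062097282734 0.15690166867619992 d 0.17864187896461456 0.18137916392056655
 yaw x -0.17598396252653117  yaw y -0.16159195400937926  front [ 0.6135 -0.2373] c [ 0.7021 -0.253   0.194 ]
boxS [[0.6269825425236408, -0.16276648512024333], [0.6004834037446402, -0.31451828638673673], [0.80012580126526, -0.1950365780346059], [0.7786460892367816, -0.34956068328755885]]
 w 0.15404808841285259 0.15600986229418973 d 0.1761248050229407 0.1815761880928401
 yaw x -0.18931198006793593  yaw y -0.15538951174102877  front [ 0.6137 -0.2386] c [ 0.7016 -0.2555  0.194 ]
standT [[0.6496984028255648, 0.3218542186670705], [0.6209375592698638, 0.12317971691696875], [0.8662746872528291, 0.29926783902063736], [0.8447812281967945, 0.10251145236568518]]
 w 0.200745470105023 0.19792686647271127 d 0.21775084735048011 0.22479583020650357
 yaw x -0.0978983131381511  yaw y -0.12640979751468456  front [0.6353 0.2225] c [0.7454 0.2117
[... 173 characters left out ...]
4279896222]]
 w 0.1932257425650106 0.1993544831255227 d 0.2143042794708053 0.20147151974624197
 yaw x -0.1348214822824215  yaw y -0.1582625842590852  front [0.6387 0.2255] c [0.7417 0.2115 0.072 ]
blade T tip,edge mid [[0.5619 0.263  0.006 ]
 [0.6413 0.2572 0.006 ]]
blade edges [[0.6322 0.2742 0.006 ]
 [0.6396 0.2428 0.006 ]
 [0.5694 0.2738 0.006 ]
 [0.567  0.2518 0.006 ]]
blade S tip,mid-edge [[0.563  0.2569 0.006 ]
 [0.6136 0.255  0.006 ]]
chute end outer [[ 0.5455 -0.1911  0.124 ]
 [ 0.539  -0.2629  0.124 ]] [[ 0.5439 -0.263   0.138 ]
 [ 0.5572 -0.1952  0.138 ]]
tin [[ 0.5026  0.0623]
 [ 0.5133 -0.0042]
 [ 0.4061 -0.0233]
 [ 0.3929  0.0407]] candle [[0.5886 0.0026]] bell [[0.7518 0.0005]]
```

```bash
python3 - <<'E'
from h import *
np.set_printoptions(precision=4,suppress=True)
ims=np.mean([eyes.get_image("top").astype(float) for _ in range(4)],0)
im=ims[155:186,185:208]
d=im[:,:,0]-im[:,:,2]
print(np.round(d[::2]).astype(int))
m=(ims[...,0]-ims[...,2]>-5)[165:183,190:203]
ys,xs=np.nonzero(m); P=px2w("top",np.c_[xs+190,ys+165],.006)[:,:2]
print(len(P),P.mean(0)); u,s,v=np.linalg.svd(P-P.mean(0));print(v[0],s, P[:,0].min(),P[:,0].max())
for r in range(165,183):
    q=np.nonzero(m[r-165])[0]
    if len(q):print(r,px2w("top",[[q.min()+189.5,r],[q.max()+190.5,r]],.006)[:,:2].ravel())
print("decoy",px2w("top",np.array([(232,362),(277,460)])*.64,.01)[:,:2])
E
```

```text
[[ 77  79  80  78  78  79  81  83  86  89  84  82  86  88  93  95  92  86
   81  86  89  86  84]
 [ 86  88  86  82  82  81  84  84  87  86  84  84  88  92  92  92  88  83
   82  87  88  86  86]
 [ 14  15  12  14  13  14  14  13  10  20  24  39  61  82  96  99  95  91
   91  93  93  90  90]
 [ -9  -9 -10   3  16  18  17  16  15  14   8   6   4   4   6   4  10  14
   14  13  13  14  10]
 [ -8 -10  -8  -8  -8  -9  -9  -8  -9  -1   9  10   9  11  14  12  14  16
   16  17  15  16  16]
 [ -8  -7 -10  -9  -7  -9  -8  -9 -10   1  12  10   9  10  13  13  -2  -8
   -9  -8  -8  -9  -9]
 [ -8  -9  -8  -8  -8  -8  -8  -9  -6   3   9   8   9  11  12   4  -7  -8
   -8 -10  -8  -8  -8]
 [ -9  -9  -8  -8  -8  -7  -8 -10  -2   7   8   8   8  10  10  -1  -9 -10
   -7  -9  -8  -8  -8]
 [ -9  -9  -8  -8  -9  -8  -8 -10   1  10   7   8   8  11   8  -4  -9  -9
   -8  -8  -8  -9  -9]
 [ -8  -8  -8  -8  -8  -9  -8  -8   4   9   6   8   8  10   2  -7 -10  -8
   -8  -8  -8  -8  -9]
 [ -8  -8  -9  -8  -8  -9  -9  -5   5   7   7   8   7  10   2  -8  -9  -7
  -10  -8  -8  -9  -9]
 [ -8  -9  -8  -8  -9  -8 -10  -2
[... 497 characters left out ...]
3 0.0958] 0.5651398803956541 0.6313492617379959
165 [0.6308 0.2717 0.6314 0.2411]
166 [0.6269 0.2716 0.6274 0.2448]
167 [0.623  0.2714 0.6236 0.2447]
168 [0.6191 0.2751 0.6197 0.2445]
169 [0.6152 0.275  0.6158 0.2444]
170 [0.6113 0.2748 0.6119 0.2443]
171 [0.6075 0.2747 0.6081 0.2441]
172 [0.6036 0.2745 0.6041 0.2478]
173 [0.5998 0.2744 0.6003 0.2477]
174 [0.5959 0.2743 0.5964 0.2476]
175 [0.592  0.2741 0.5925 0.2474]
176 [0.5881 0.2778 0.5887 0.2473]
177 [0.5843 0.2776 0.5848 0.2472]
178 [0.5804 0.2775 0.581  0.247 ]
179 [0.5766 0.2774 0.5771 0.2469]
180 [0.5727 0.2772 0.5733 0.2468]
181 [0.5689 0.2771 0.5694 0.2504]
182 [0.5651 0.2731 0.5655 0.2503]
decoy [[0.374  0.4304]
 [0.1476 0.3135]]
```

{"op": "drive_tool", "data": {
  "rows": [
    [[0,0,0.0235],[4.6,-3.2,0],8.5],
    [[0,0,0.0235],[4.6,-3.2,0],8.5],
    [[0,0,0.0235],[4.6,-3.2,0],8.5],
    [[0,0,0.0235],[4.6,-3.2,0],8.5],
    [[0,0,0.0235],[4.6,-3.2,0],8.5],
    [[0,0,0.0235],[4.6,-3.2,0],8.5],
    [[0,0,0.0235],[4.6,-3.2,-1],8.5],
    [[0,0,0.0235],[4.6,-3.2,-2],8.5]
  ],
  "force": 40
}}

```text
clock: 1.4
position: [0.5361, 0.2937, 0.2131]
ee_rot: [0.001, 0.052, 0.999, 0.001]
contact_force: [0.3, -0.1, 0.6]
width: 0.085
gripper_force: 0.0
```

{"op": "drive_tool", "data": {
  "rows": [
    [[0,0,0],[5.1,-3.2,-3],5.0],
    [[0,0,0],[0,0,-5],5.0],
    [[0,0,0],[0,0,-5],5.0],
    [[0,0,0],[0,0,-4],5.0],
    [[0,0,0],[0,0,0],5.0],
    [[0,0,0],[0,0,0],5.0]
  ]
}}

```text
clock: 2.15
position: [0.5826, 0.2653, 0.0459]
ee_rot: [0.001, 0.052, 0.999, 0.001]
contact_force: [-0.3, 0.2, 0.7]
width: 0.0499
gripper_force: 0.0
```

{"op": "drive_tool", "data": {
  "rows": [
    [[0,0,0],[0.2,-0.3,-2],5.0],
    [[0,0,0],[0,0,-0.9],5.0],
    [[0,0,0],[0,0,0],5.0],
    [[0,0,0],[0,0,0],5.0]
  ]
}}

```text
clock: 2.65
position: [0.584, 0.2622, 0.0166]
ee_rot: [0.001, 0.052, 0.999, 0.0]
contact_force: [-0.3, -0.4, -0.3]
width: 0.0499
gripper_force: 0.0
```

```bash
python3 - <<'E'
from h import *
crop("top",150,120,130,90,6,"pics/t2.png",1.8)
print(w2px("top",[[.585,.262,.006]])) 
E
```

```text
[[195.60783616 176.88464021]]
```

View pics/t2.png

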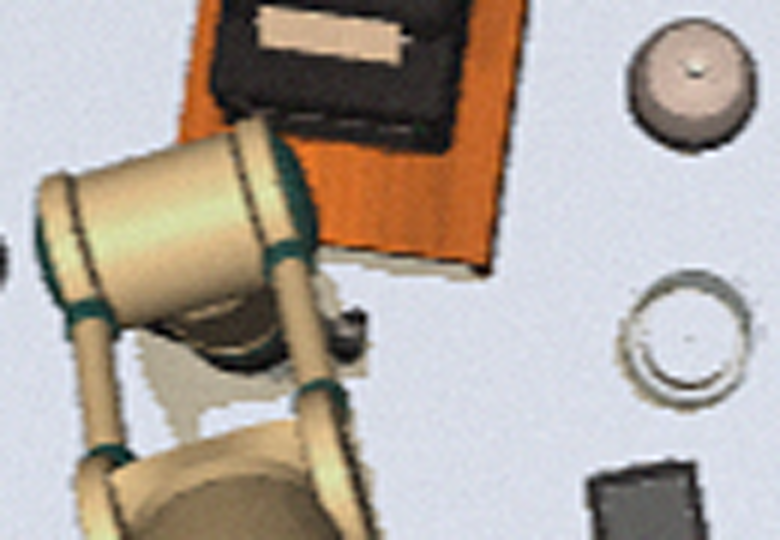

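The picture shows the arm hiding the blade, with the gripper near (260,340) in front of the stand. No contact force. I'll go down a little more and close.

{"op": "drive_tool", "data": {
  "rows": [
    [[0,0,0],[0,0,-0.4],5.0],
    [[0,0,0],[0,0,0],5.0],
    [[0,0,0],[0,0,0],3.5],
    [[0,0,0],[0,0,0],1.5],
    [[0,0,0],[0,0,0],1.5],
    [[0,0,0],[0,0,0],1.5],
    [[0,0,0],[0,0,0],1.5]
  ],
  "force": 40
}}

```text
clock: 3.58
position: [0.5835, 0.2619, 0.0117]
ee_rot: [0.0, 0.052, 0.999, 0.0]
contact_force: [0.7, 0.2, 2.0]
width: 0.0223
gripper_force: 39.5
```

{"op": "drive_tool", "data": {
  "rows": [
    [[0,0,0],[-1.2,0.13,0.05],1.5],
    [[0,0,0],[-2.4,0.25,0.05],1.5],
    [[0,0,0],[-2.6,0.27,0],1.5],
    [[0,0,0],[-2.6,0.27,0],1.5],
    [[0,0,0],[-2.6,0.27,0],1.5],
    [[0,0,0],[-2.6,0.27,0],1.5],
    [[0,0,0],[-2.6,0.27,0],1.5],
    [[0,0,0],[-2.4,0.25,0],1.5]
  ]
}}

```text
clock: 4.58
position: [0.3913, 0.2813, 0.0123]
ee_rot: [-0.001, 0.052, 0.999, -0.0]
contact_force: [-0.1, 0.1, -0.7]
width: 0.0226
gripper_force: 39.2
```

{"op": "drive_tool", "data": {
  "rows": [
    [[0,0,0],[0,0,0],1.5],
    [[0,0,0],[0,0,-0.05],1.5],
    [[0,0,0],[0,0,0],5.0],
    [[0,0,0],[0,0,0],5.0],
    [[0,0,0],[0,0,2],5.0],
    [[0,0,0],[0,0,5],5.0],
    [[0,0,0],[0,0,6],5.0],
    [[0,0,0],[-3,0,6],5.0]
  ]
}}

```text
clock: 5.58
position: [0.3675, 0.282, 0.2001]
ee_rot: [0.001, 0.053, 0.999, 0.001]
contact_force: [0.0, 0.9, -0.4]
width: 0.0499
gripper_force: 0.0
```

```bash
python3 - <<'E'
from h import *
crop("scene",180,100,200,150,4,"pics/s3.png",1.5)
crop("top",130,130,160,120,5,"pics/t3.png",1.8)
E
```

```text
(no output)
```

View pics/t3.png

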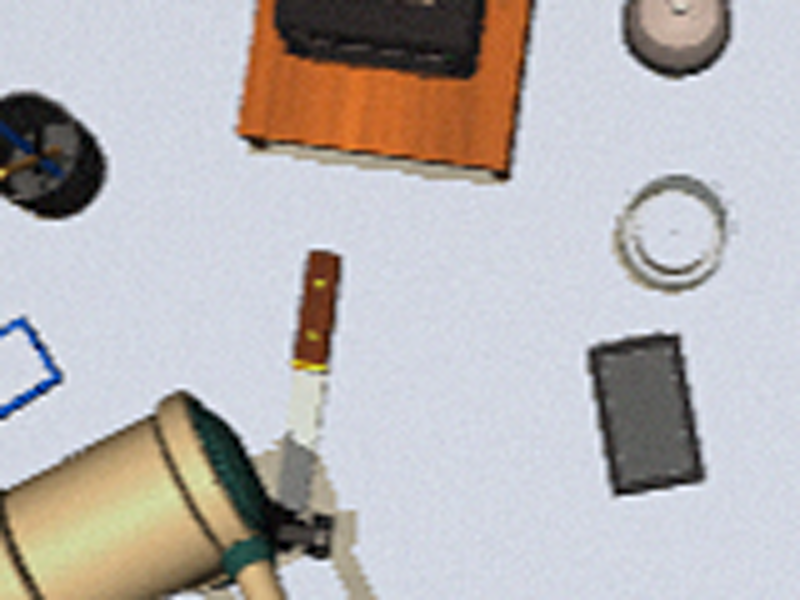

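View pics/s3.png

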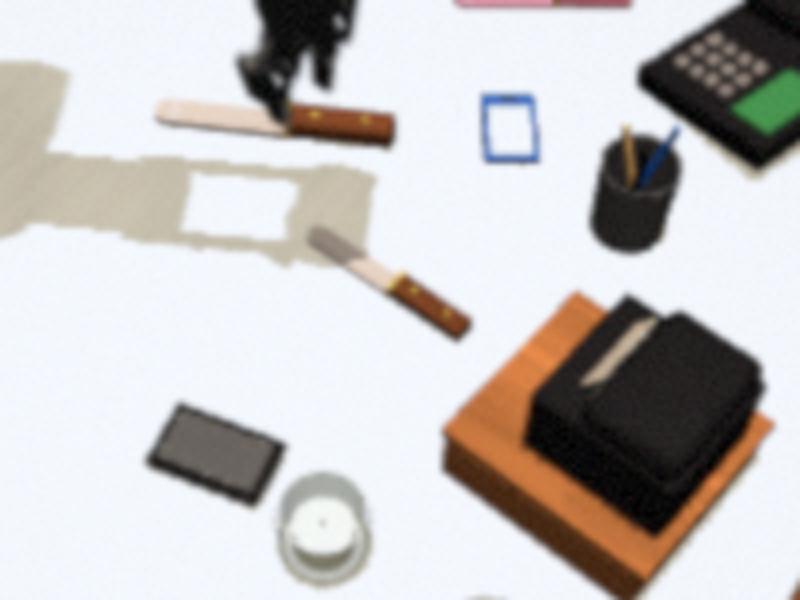

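The knife lies free in front of the stand, with the handle in the top crop from (323,252) to (311,366) and in the scene crop from (397,285) to (464,327).

```bash
python3 - <<'E'
from h import *
np.set_printoptions(precision=4,suppress=True)
a=px2w("top",np.array([(324,252),(311,366),(311,368),(297,510)])/5.+[130,130]-.4,[.02,.02,.006,.006]);print(a)
b=px2w("scene",np.array([(464,325),(397,283),(312,235)])/4.+[180,100]-.375,[.02,.02,.006]);print(b)
d=a[1]-a[0];print(np.linalg.norm(d),(a[0]+a[1])/2,np.arctan2(d[1],d[0])-np.pi,(b[0]+b[1])/2)
ims=np.mean([eyes.get_image("top").astype(float) for _ in range(3)],0)
m=(ims[...,0]-ims[...,2]>12)[176:206,184:202]&(ims.max(-1)<110)[176:206,184:202]
ys,xs=np.nonzero(m);P=px2w("top",np.c_[xs+184,ys+176],.018)[:,:2]
u,s,v=np.linalg.svd(P-P.mean(0));print(len(P),P.mean(0),v[0],P.min(0),P.max(0)); print(manip.get_state()["qpos"])
E
```

```text
[[0.5709 0.2643 0.02  ]
 [0.4846 0.2709 0.02  ]
 [0.4842 0.2728 0.006 ]
 [0.3774 0.2794 0.006 ]]
[[0.567  0.2625 0.02  ]
 [0.4865 0.2676 0.02  ]
 [0.3773 0.2776 0.006 ]]
0.08661009041483393 [0.5277 0.2676 0.02  ] -0.07670308333706632 [0.5268 0.2651 0.02  ]
150 [0.5269 0.268 ] [-0.9942  0.1079] [0.4837 0.2539] [0.5712 0.2854]
[ 0.5052  0.1365  1.8069 -0.0001  1.1978 -0.9606]
```

{"op": "drive_tool", "data": {
  "rows": [
    [[0,0,0],[5.5,-0.5,0],5.0],
    [[0,0,0],[5.5,-0.5,0],5.0],
    [[0,0,0],[5.5,-0.5,-2],5.0],
    [[0,0,0],[0,0,-5],5.0],
    [[0,0,0],[0,0,-5],5.0],
    [[0,0,0],[0,0,-3],5.0],
    [[0,0,0],[0,0,0],5.0],
    [[0,0,0],[0,0,0],5.0]
  ],
  "force": 70
}}

```text
clock: 6.82
position: [0.531, 0.2666, 0.0476]
ee_rot: [-0.0, 0.053, 0.999, -0.0]
contact_force: [0.1, 0.2, 0.7]
width: 0.0502
gripper_force: 0.0
```

{"op": "drive_tool", "data": {
  "rows": [
    [[0,0,0],[-0.5,0,-2],5.0],
    [[0,0,0],[0,0,-1.4],5.0],
    [[0,0,0],[0,0,0],5.0],
    [[0,0,0],[0,0,0],3.5],
    [[0,0,0],[0,0,0],1.5],
    [[0,0,0],[0,0,0],1.5],
    [[0,0,0],[0,0,0],1.5],
    [[0,0,0],[0,0,0],1.5]
  ],
  "force": 70
}}

```text
clock: 7.82
position: [0.5264, 0.267, 0.0151]
ee_rot: [0.001, 0.052, 0.999, 0.001]
contact_force: [-0.0, 0.3, 6.2]
width: 0.0245
gripper_force: 71.4
```

{"op": "drive_tool", "data": {
  "rows": [
    [[0,0,0],[0,0,2],1.5],
    [[0,0,0],[0,0,4],1.5],
    [[0,0,0],[0,0,5],1.5],
    [[0,0,0],[0,0,5.5],1.5],
    [[0,0,0],[0,0,5.5],1.5],
    [[0,0,0],[-2,0,5.5],1.5],
    [[0,0,-0.178],[-2,-3,1],1.5],
    [[0,0,-0.178],[-2,-3,0],1.5]
  ]
}}

```text
clock: 8.82
position: [0.4652, 0.2061, 0.3001]
ee_rot: [0.001, 0.231, 0.973, 0.001]
contact_force: [0.4, 0.3, -1.2]
width: 0.0246
gripper_force: 70.6
```

{"op": "drive_tool", "data": {
  "rows": [
    [[0,0,-0.178],[-1,-3,0],1.5],
    [[0,0,-0.178],[-1,-3,0],1.5],
    [[0,0,-0.178],[-1,-3,0],1.5],
    [[0,0,-0.178],[-1,-3,0],1.5],
    [[0,0,-0.178],[-1,-3,0],1.5],
    [[0,0,-0.178],[-1,-3,0],1.5],
    [[0,0,-0.178],[-1,-3,0],1.5],
    [[0,0,-0.178],[-1,-3,0],1.5]
  ]
}}

```text
clock: 9.82
position: [0.3845, -0.0342, 0.2986]
ee_rot: [-0.0, 0.811, 0.586, -0.0]
contact_force: [0.1, -0.8, -1.1]
width: 0.0239
gripper_force: 70.6
```

{"op": "drive_tool", "data": {
  "rows": [
    [[0,0,-0.178],[0,-3,0],1.5],
    [[0,0,-0.178],[0,-3,0],1.5],
    [[0,0,-0.178],[0,-3,0],1.5],
    [[0,0,-0.178],[0,-3,0],1.5],
    [[0,0,-0.178],[0,-3,0],1.5],
    [[0,0,-0.178],[0,-2,0],1.5],
    [[0,0,-0.178],[0,0,0],1.5],
    [[0,0,-0.178],[0,0,0],1.5]
  ]
}}

```text
clock: 10.82
position: [0.3849, -0.2035, 0.2983]
ee_rot: [-0.0, 0.996, -0.087, -0.001]
contact_force: [-0.3, -0.2, -0.9]
width: 0.0242
gripper_force: 70.6
```

{"op": "drive_tool", "data": {
  "rows": [
    [[0.0215,0.1291,0],[0,0,0],1.5],
    [[0.0215,0.1291,0],[0,0,0],1.5],
    [[0,0,0],[0,0,0],1.5],
    [[0,0,0],[0,0,0],1.5]
  ]
}}

```text
clock: 11.32
position: [0.3849, -0.2031, 0.2986]
ee_rot: [-0.011, 0.988, -0.083, -0.13]
contact_force: [-1.2, -0.5, -1.5]
width: 0.0239
gripper_force: 70.6
```

```bash
cat >> h.py <<'E'
from scipy.spatial.transform import Rotation as R
def show():
    s=manip.get_state();q=s["ee_rot"];M=R.from_quat(q[[1,2,3,0]]).as_matrix()
    print(s["clock"],s["position"],s["contact_force"],s["width"]);print("tool xyz cols\n",M,"\nq",s["qpos"])
    return s["position"],M
E
python3 -c "
from h import *
np.set_printoptions(precision=4,suppress=True)
show()"
```

```text
11.325 [ 0.3849 -0.2031  0.2986] [-1.1765 -0.4673 -1.4506] 0.023885371889492232
tool xyz cols
 [[ 0.9526 -0.1661 -0.2548]
 [-0.1605 -0.9861  0.0427]
 [-0.2583  0.0002 -0.9661]] 
q [-0.5637  0.174   1.5326 -0.1008  1.6761  1.1756]
```

{"op": "drive_tool", "data": {
  "rows": [
    [[0,0,0],[0.4,0.1,-4],1.5],
    [[0,0,0],[0,0,-4],1.5],
    [[0,0,0],[0,0,-2.2],1.5],
    [[0,0,0],[0,0,0],1.5],
    [[0,0,0],[0,0,0],1.5]
  ]
}}

```text
clock: 11.95
position: [0.3895, -0.2027, 0.1982]
ee_rot: [-0.01, 0.988, -0.083, -0.129]
contact_force: [1.1, 0.5, -1.6]
width: 0.0243
gripper_force: 70.7
```

```bash
python3 - <<'E'
from h import *
np.set_printoptions(precision=4,suppress=True)
p,M=show()
x0,y0,s=270,130,6
tip=p+.005*M[:,2]+.155*M[:,0]; print("tip",tip)
pt=w2px("top",tip)[0];ps=w2px("scene",tip)[0]
print((pt-[270,120]+.42)*6,(ps-[170,240]+.42)*6)
a=eyes.get_image("top")[120:215,270:400,::-1];b=eyes.get_image("scene")[240:340,170:300,::-1]
f=lambda i:cv2.convertScaleAbs(cv2.resize(i,None,fx=6,fy=6,interpolation=cv2.INTER_CUBIC),alpha=1.7)
cv2.imwrite("pics/t4.png",f(a));cv2.imwrite("pics/s4.png",f(b))
E
```

```text
11.95 [ 0.3895 -0.2027  0.1982] [ 1.0517  0.4504 -1.6048] 0.024265796653830506
tool xyz cols
 [[ 0.953  -0.1668 -0.2529]
 [-0.1616 -0.986   0.0411]
 [-0.2562  0.0017 -0.9666]] 
q [-0.5583  0.2411  1.699  -0.1001  1.4418  1.2052]
tip [ 0.5359 -0.2276  0.1537]
[378.4838 405.8316] [201.0718 135.5357]
```

View pics/t4.png

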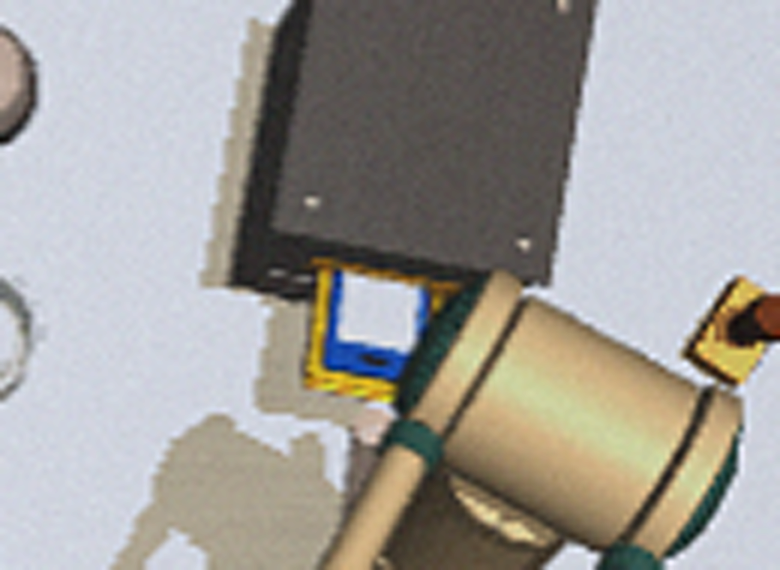

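View pics/s4.png

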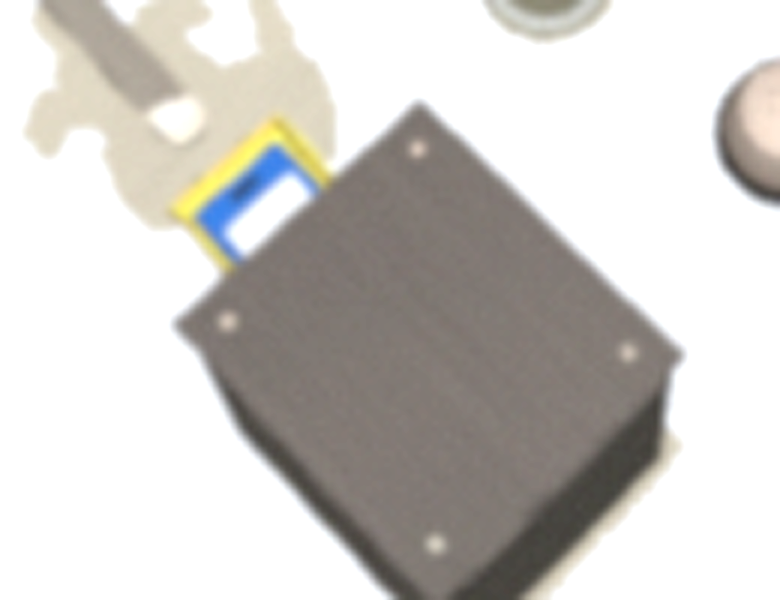

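```bash
python3 - <<'E'
from h import *
from scipy.optimize import least_squares
np.set_printoptions(precision=4,suppress=True)
def tri(t,s):
    t=np.array(t)/6+[270,120]-.42; s=np.array(s)/6+[170,240]-.42
    r=least_squares(lambda P:np.r_[w2px("top",P)[0]-t,w2px("scene",P)[0]-s],[.54,-.22,.14]);return r.x,r.fun
print("tip",tri((375,411),(192,140)))
print("chute L end",tri((307,383),(278,119)))
print("chute L end floor alt",tri((307,386),(276,124)))
e=np.array([.9864,-.1643,0]);yv=np.array([.1643,.9864,0]);n=np.array([.2553,-.0425,.9659]);f=np.array([.9528,-.1587,-.2588])
slot=np.array([.618,-.240,.105])
for w in(33,36):
  for h in (0,14):
    P=slot-.075*f+w*1e-3*yv+h*1e-3*n;print(w,h,P,(w2px("top",P)[0]-[270,120]+.42)*6,(w2px("scene",P)[0]-[170,240]+.42)*6)
    P=slot-.075*f-w*1e-3*yv+h*1e-3*n;print(-w,h,P,(w2px("top",P)[0]-[270,120]+.42)*6,(w2px("scene",P)[0]-[170,240]+.42)*6)
E
```

```text
tip (array([ 0.5323, -0.229 ,  0.1463]), array([ 0.5403,  0.4808,  0.6265, -0.1095]))
chute L end (array([ 0.5524, -0.1917,  0.1262]), array([-0.0723, -0.0665, -0.0856,  0.0155]))
chute L end floor alt (array([ 0.5513, -0.193 ,  0.1204]), array([-0.0377, -0.0346, -0.0446,  0.0081]))
33 0 [ 0.552  -0.1955  0.1244] [312.4945 383.8865] [272.6569 125.6118]
-33 0 [ 0.5411 -0.2606  0.1244] [424.0308 404.4675] [175.9636 213.1393]
33 14 [ 0.5555 -0.1961  0.1379] [317.9636 374.5997] [274.2655 120.2104]
-33 14 [ 0.5447 -0.2612  0.1379] [430.5645 395.3721] [176.4739 208.6525]
36 0 [ 0.5525 -0.1926  0.1244] [307.4264 382.9516] [276.9631 121.713 ]
-36 0 [ 0.5406 -0.2636  0.1244] [429.102  405.4035] [171.4784 217.1984]
36 14 [ 0.556  -0.1932  0.1379] [312.847  373.6562] [278.6195 116.2718]
-36 14 [ 0.5442 -0.2642  0.1379] [435.6841 396.3168] [171.9367 212.7551]
```

{"op": "drive_tool", "data": {
  "rows": [
    [[0,0,0],[2.1,-0.35,-0.57],1.5],
    [[0,0,0],[-0.15,0.02,-0.58],1.5],
    [[0,0,0],[0,0,0],1.5],
    [[0,0,0],[0,0,0],1.5]
  ]
}}

```text
clock: 12.55
position: [0.4087, -0.2055, 0.1852]
ee_rot: [-0.011, 0.988, -0.083, -0.13]
contact_force: [0.1, 0.4, -1.6]
width: 0.0244
gripper_force: 70.7
```

{"op": "drive_tool", "data": {
  "rows": [
    [[0,0,0],[-0.03,0,-0.1],1.5],
    [[0,0,0],[-0.02,0,-0.1],1.5],
    [[0,0,0],[0,0,0],1.5]
  ]
}}

```text
clock: 12.92
position: [0.4083, -0.2056, 0.1834]
ee_rot: [-0.011, 0.988, -0.083, -0.13]
contact_force: [-0.3, 0.2, -1.6]
width: 0.024
gripper_force: 70.7
```

{"op": "drive_tool", "data": {
  "rows": [
    [[0,0,0],[-0.03,0,-0.1],1.5],
    [[0,0,0],[-0.02,0,-0.1],1.5],
    [[0,0,0],[0,0,0],1.5]
  ]
}}

```text
clock: 13.3
position: [0.4078, -0.2056, 0.1813]
ee_rot: [-0.011, 0.988, -0.083, -0.13]
contact_force: [0.5, -0.3, -1.3]
width: 0.0241
gripper_force: 70.7
```

{"op": "drive_tool", "data": {
  "rows": [
    [[0,0,0],[-0.03,0,-0.1],1.5],
    [[0,0,0],[-0.02,0,-0.1],1.5],
    [[0,0,0],[0,0,0],1.5]
  ]
}}

```text
clock: 13.68
position: [0.4073, -0.2056, 0.1793]
ee_rot: [-0.011, 0.988, -0.083, -0.13]
contact_force: [0.5, -0.2, -1.1]
width: 0.0241
gripper_force: 70.7
```

{"op": "drive_tool", "data": {
  "rows": [
    [[0,0,0],[-0.03,0,-0.1],1.5],
    [[0,0,0],[-0.02,0,-0.1],1.5],
    [[0,0,0],[0,0,0],1.5]
  ]
}}

```text
clock: 14.05
position: [0.4069, -0.2057, 0.1773]
ee_rot: [-0.011, 0.988, -0.083, -0.13]
contact_force: [0.2, -0.4, -1.0]
width: 0.0244
gripper_force: 70.7
```

{"op": "drive_tool", "data": {
  "rows": [
    [[0,0,0],[-0.03,0,-0.1],1.5],
    [[0,0,0],[0,0,0],1.5],
    [[0,0,0],[0,0,0],1.5]
  ]
}}

```text
clock: 14.42
position: [0.4067, -0.2057, 0.1765]
ee_rot: [-0.011, 0.988, -0.083, -0.13]
contact_force: [0.5, 0.6, 1.5]
width: 0.0246
gripper_force: 70.8
```

{"op": "drive_tool", "data": {
  "rows": [
    [[0,0,0],[0.06,-0.01,0.24],1.5],
    [[0,0,0],[0.48,-0.08,-0.13],1.5],
    [[0,0,0],[0.48,-0.08,-0.13],1.5],
    [[0,0,0],[0.95,-0.16,-0.26],1.5],
    [[0,0,0],[0.95,-0.16,-0.26],1.5],
    [[0,0,0],[0.95,-0.16,-0.26],1.5],
    [[0,0,0],[0.95,-0.16,-0.26],1.5],
    [[0,0,0],[0,0,0],1.5]
  ]
}}

```text
clock: 15.42
position: [0.4556, -0.2139, 0.1653]
ee_rot: [-0.011, 0.988, -0.083, -0.13]
contact_force: [-0.4, -0.2, -1.1]
width: 0.0244
gripper_force: 70.7
```

{"op": "drive_tool", "data": {
  "rows": [
    [[0,0,0],[0.95,-0.16,-0.26],1.5],
    [[0,0,0],[0.95,-0.16,-0.26],1.5],
    [[0,0,0],[0.95,-0.16,-0.26],1.5],
    [[0,0,0],[0.95,-0.16,-0.26],1.5],
    [[0,0,0],[0,0,0],1.5],
    [[0,0,0],[0,0,0],1.5]
  ]
}}

```text
clock: 16.18
position: [0.4927, -0.2201, 0.1553]
ee_rot: [-0.011, 0.988, -0.083, -0.13]
contact_force: [0.1, -0.2, -1.1]
width: 0.0244
gripper_force: 70.7
```

{"op": "drive_tool", "data": {
  "rows": [
    [[0,0,0],[0.95,-0.16,-0.25],1.5],
    [[0,0,0],[0.95,-0.16,-0.25],1.5],
    [[0,0,0],[0.67,-0.11,-0.18],1.5],
    [[0,0,0],[0,0,0],1.5],
    [[0,0,0],[0,0,0],1.5]
  ]
}}

```text
clock: 16.8
position: [0.5184, -0.2244, 0.1485]
ee_rot: [-0.011, 0.988, -0.083, -0.13]
contact_force: [-0.3, 0.2, -2.0]
width: 0.0241
gripper_force: 70.6
```

```bash
python3 - <<'E'
from h import *
np.set_printoptions(precision=4,suppress=True)
p,M=show();print("tip s,h",(p+.005*M[:,2]+.155*M[:,0]-[.618,-.24,.105])@np.array([[.9528,-.1587,-.2588],[.2553,-.0425,.9659]]).T)
crop("scene",170,240,130,100,6,"pics/s5.png",1.7)
E
```

```text
16.8 [ 0.5184 -0.2244  0.1485] [-0.2564  0.186  -1.9752] 0.024101864678400982
tool xyz cols
 [[ 0.9523 -0.1662 -0.2557]
 [-0.1607 -0.9861  0.0426]
 [-0.2592  0.0005 -0.9658]] 
q [-0.481   0.4622  1.4837 -0.0813  1.4458  1.2772]
tip s,h [0.0464 0.0109]
```

View pics/s5.png

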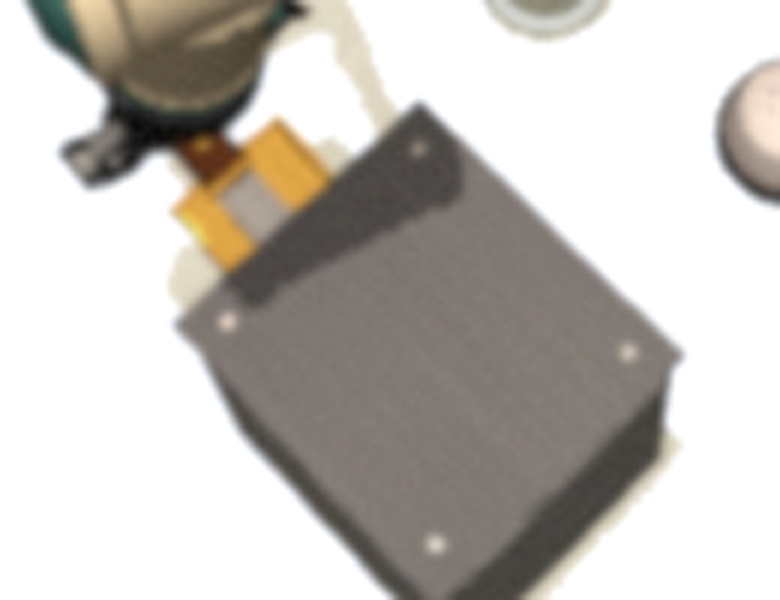

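The blade runs down the empty chute into the slot at about (265,205), and the case has gone in. I'll push a few mm more to be safe, then back out along the slope.

{"op": "drive_tool", "data": {
  "rows": [
    [[0,0,0],[0.67,-0.11,-0.18],1.5],
    [[0,0,0],[0,0,0],1.5],
    [[0,0,0],[0,0,0],1.5]
  ]
}}

```text
clock: 17.23
position: [0.5252, -0.2256, 0.1467]
ee_rot: [-0.011, 0.988, -0.083, -0.13]
contact_force: [0.4, 0.3, -1.0]
width: 0.024
gripper_force: 70.6
```

{"op": "drive_tool", "data": {
  "rows": [
    [[0,0,0],[-0.95,0.16,0.26],1.5],
    [[0,0,0],[-1.9,0.32,0.52],1.5],
    [[0,0,0],[-1.9,0.32,0.52],1.5],
    [[0,0,0],[-1.9,0.32,0.52],1.5],
    [[0,0,0],[-1.9,0.32,0.52],1.5],
    [[0,0,0],[-1.9,0.32,0.52],1.5],
    [[0,0,0],[-1.9,0.32,0.52],1.5],
    [[0,0,0],[-1.9,0.32,0.52],1.5]
  ]
}}

```text
clock: 18.23
position: [0.3814, -0.2014, 0.1862]
ee_rot: [-0.011, 0.988, -0.083, -0.13]
contact_force: [0.8, -0.9, -0.9]
width: 0.0242
gripper_force: 70.6
```

{"op": "drive_tool", "data": {
  "rows": [
    [[-0.0246,-0.148,0],[-1.5,0.25,0],1.5],
    [[-0.0246,-0.148,0],[0,0,0],1.5],
    [[0,0,0],[0,0,-5],1.5],
    [[0,0,0],[0,0,-5],1.5],
    [[0,0,0],[0,0,-3],1.5],
    [[0,0,0],[0,0,-1],1.5],
    [[0,0,0],[0,0,0],1.5],
    [[0,0,0],[0,0,0],1.5]
  ]
}}

```text
clock: 19.23
position: [0.3686, -0.1998, 0.0469]
ee_rot: [0.002, 0.996, -0.083, 0.02]
contact_force: [0.1, -1.4, -1.5]
width: 0.0246
gripper_force: 70.6
```

{"op": "drive_tool", "data": {
  "rows": [
    [[0,0,0],[0,0,-1.5],1.5],
    [[0,0,0],[0,0,-0.7],1.5],
    [[0,0,0],[0,0,0],1.5],
    [[0,0,0],[0,0,0],1.5]
  ]
}}

```text
clock: 19.73
position: [0.3681, -0.1994, 0.0242]
ee_rot: [0.002, 0.996, -0.083, 0.02]
contact_force: [-0.4, -0.8, -2.1]
width: 0.0247
gripper_force: 70.6
```

{"op": "drive_tool", "data": {
  "rows": [
    [[0,0,0],[0,0,-0.4],1.5],
    [[0,0,0],[0,0,-0.2],1.5],
    [[0,0,0],[0,0,0],1.5]
  ]
}}

```text
clock: 20.1
position: [0.3676, -0.199, 0.0176]
ee_rot: [0.001, 0.996, -0.083, 0.019]
contact_force: [1.1, 0.7, -1.3]
width: 0.0247
gripper_force: 70.6
```

{"op": "drive_tool", "data": {
  "rows": [
    [[0,0,0],[0,0,-0.15],1.5],
    [[0,0,0],[0,0,-0.1],1.5],
    [[0,0,0],[0,0,0],1.5]
  ]
}}

```text
clock: 20.48
position: [0.368, -0.1992, 0.016]
ee_rot: [0.002, 0.996, -0.084, 0.019]
contact_force: [-1.1, 1.4, 9.5]
width: 0.0239
gripper_force: 72.1
```

Contact with the counter. I'll let go, lift and look.

{"op": "drive_tool", "data": {
  "rows": [
    [[0,0,0],[0,0,0],4.0],
    [[0,0,0],[0,0,0],5.0],
    [[0,0,0],[0,0,0],5.0],
    [[0,0,0],[0,0,2],5.0],
    [[0,0,0],[0,0,5],5.0],
    [[0,0,0],[-2,3,6],5.0],
    [[0,0,0],[-2,5,6],5.0],
    [[0,0,0],[0,5,6],5.0]
  ]
}}

```text
clock: 21.48
position: [0.3329, -0.0924, 0.2346]
ee_rot: [0.002, 0.996, -0.085, 0.019]
contact_force: [1.7, -0.6, -0.3]
width: 0.0496
gripper_force: 0.0
```

{"op": "drive_tool", "data": {
  "rows": [
    [[0,0,0],[0,5,0],5.0],
    [[0,0,0],[0,5,0],5.0],
    [[0,0,0],[0,5,0],5.0],
    [[0,0,0],[0,0,0],5.0],
    [[0,0,0],[0,0,0],5.0],
    [[0,0,0],[0,0,0],5.0]
  ]
}}

```text
clock: 22.22
position: [0.3345, 0.0553, 0.2332]
ee_rot: [0.002, 0.996, -0.085, 0.019]
contact_force: [0.4, 0.5, 0.1]
width: 0.0499
gripper_force: 0.0
```

```bash
python3 - <<'E'
from h import *
crop("top",170,90,266,200,3,"pics/t6.png",1.7)
E
```

```text
(no output)
```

View pics/t6.png

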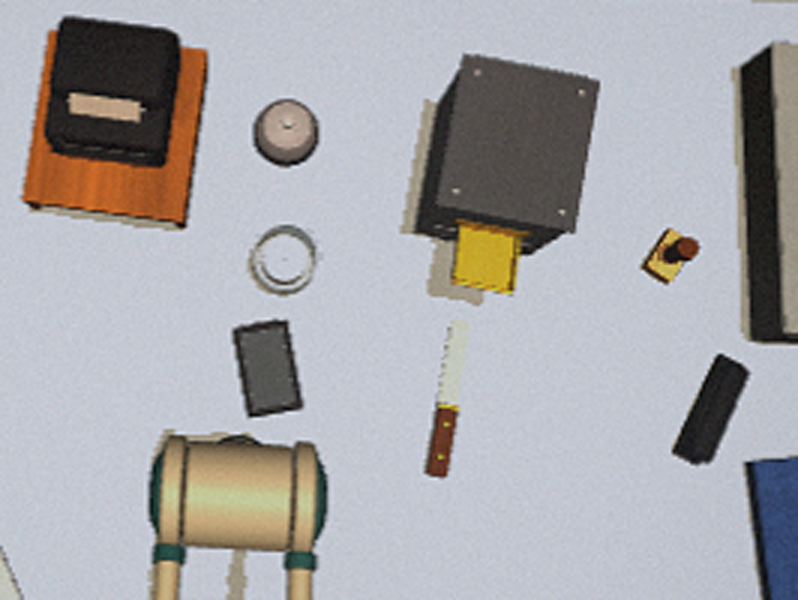

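The knife lies flat with its handle at (440,440), the chute at (485,258) is empty, and the bystanders in view have not moved.

```bash
python3 -c "
from rig import job
print(job.sign_off())"
```

```text
the job is handed in; nothing more can be done
None
```

I handed the job in: the case was pushed through the slot, the knife lies flat and released on the counter, and the bystanders I could see are in place. The chute is empty, but I could not see the case inside the box, and sign-off gave no verdict.

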